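# Set a guarded trimmer with its key

### The arm

A 6-joint arm with a two-finger parallel gripper is mounted at the origin on a cart in front of the work surface, level with it; the furniture and walls round the work are solid. World frame = base frame: x ahead of the robot, y to its left, z up, the work surface at z = 0. Lengths are in m, angles in degrees, forces in N, time in s.
With the tool pointing down it reaches from about 0.4 to 0.825 m from the base axis. Payload 7 kg.
Tool frame: the origin (TCP) lies at the very end of the fingers, on their centre line; the grasp point (between the pads) lies behind it (r.grasp_offset is the z of the grasp point in the tool frame, in m); z points along the fingers, y is the direction in which the jaws open and shut (so a half turn about z gives the same grasp; the last joint's range is limited). The gripper opens to 88 mm and grips with 3 to 60 N. Pads are 19 mm wide; open, the fingers measure 130 mm over their backs; the gripper's body (78 mm by 193 mm) begins 47 mm behind the grasp point.
Start: joints at [91.106, 20.546, 0.682, 0, -70.136, -16.507], TCP at [0.179, 0.651, 0.227] pointing down, gripper open.
Joint ranges: [-176.03, 176.03], [-82.01, 121.73], [-58.28, 71.71], [-173.87, 95.51], [-174.79, -0.11], [-173.66, 173.66]. Speed limits (degrees/s): [136.94, 136.94, 172.46, 180, 180, 180].

### API

Orientations are given as [roll, pitch, yaw] about the fixed x, y, z axes, in that order (R = Rz(yaw) Ry(pitch) Rx(roll)).
In Python, from plant import r gives the robot as it stands. The module is installed in compiled form; this text tells all that it offers.
- The arm moves only by the tool servo_tool, never from a script. Its argument "targets" is a list of rows, each an object of numbers: "dx", "dy", "dz": the shift along the world's x, y, z in cm; "spin": the turn about the world's z in rad; "grip": the opening in per cent of the stroke, from 0 (shut) to 100 (fully open). A call has exactly 10 rows; each row is the pose to reach, as a shift and turn from the pose commanded when the call began; what a row does not reach only later rows make up. A row lasts 1/12 s, in which the tool goes at most 41.7 mm and 7.16 degrees, less where a joint would pass 70% of its speed; a pose out of reach is approached as far as the arm can. A call with a gripper value outside its range is refused whole. The fingers move at their own pace and stop on an object; "squeeze" is the grip in N (left out, the last holds). Time passes only in rows, so rows that repeat a pose let the fingers close, or fill a call up. It gives the time, the measured TCP pose, the force and the opening at its end, in the units of the state.
- r.get_state(): the state, without advancing time (a new reading comes with each control period).
- r.capture(name): name is "side" or "top" or "wrist"; returns the picture (384x512x3 uint8, blue, green, red); there is no depth.
- r.get_calibration(name): a dict with "K" (3x3 intrinsics, pixels), "extrinsics" (4x4, takes a point from camera to world coordinates). Camera axes: x right, y down, z forward; pixel columns grow to the right and rows downward; lengths in m; the calibration is good to about 2 mm. A picture is of the moment at which its call begins: read the wrist's pose just before it. get_calibration takes no time and is no camera call; for the wrist camera it gives the pose at the moment of the call.
- r.close_job(): hands the job in, once; it reports no verdict.
Trained networks look in the newest picture that a camera, given by its name, has taken for a name from the list of things; names that differ only in an ending like _2 or _b are one class to them, and where a whole thing is asked for, a point or a joint stands for the part that bears it (a point fixed in the world has none). Each returns a list of dicts, best first, with "p" (0 to 1); they miss things now and then, are a little off and sometimes report something else, mostly with a low value. They report only what shows in the picture. A call takes as long as a camera call. They do not tell look-alikes from the thing itself.
- r.cut_out(name, camera): "mask" (384x512 bool, what is visible of it) and "extent" ([left, top, right, bottom] in pixels, round what is visible of it).
The state is a dict: "time_s": time; "joints": joint angles; "qd": joint speeds; "joint_torque": joint torques, N m; "tcp_pos": TCP position; "eef_rot": TCP orientation; "contact_force": force on the tool from outside, world axes, zero at the start; "moment": the same for the moment, N m; "gripper_width": finger opening in m.
Only numpy, scipy, OpenCV 4.12 (cv2) and the standard library are available. Lean on these libraries where they do the work, as an engineer would, in place of code of your own. Each camera call takes 0.05 s, during which the arm holds its last target. There are 200 camera calls.

### The job

Take the green-handled setting key from its blue stand, reach with its blade through the round opening of the steel guard on the white controller, find the slot of the sprung orange trimmer by feel and turn it gently until the needle of the gauge lies on the red mark. Then put the key back in its stand, fully home and upright, and let go. Never press or strain the key hard (keep it under about 20 N), and leave the glassware where it stands.

Things in the scene. Friction and masses are not known exactly. Their poses are not given: they have to be found in the camera images.
- controller: White bench controller, fixed, 150 mm deep (its x), 200 mm wide (its y), 85 mm high. Origin: centre of its underside, z up, front towards -x. The -y part of its top is a steel guard plate, 4 mm thick, with one round opening; the +y part is a gauge under a solid clear window.
- guard_opening (a point): Centre of the guard's round opening, 22 mm wide, level with the guard's top (85 mm above the worktop); axes as the controller's. Below the guard a well, 34 mm wide, ends 76 mm under the guard's top; the orange trimmer sits in it on this axis.
- trimmer (a joint): Orange trimmer's angle in rad, also the needle's angle: 0 points to the controller's +x, grows clockwise seen from above. Stops at -1.3 and 1.3. It turns with 0.05 N m, only under the key, and stays put. Starts at -0.8 to -0.5; the mark is always 0.5 to 1.25 rad clockwise of it. The slot lies within 0.35 rad either way of the direction the needle shows (its exact direction is not given).
- trimmer_axis (a point): Point on the trimmer's axis, 29 mm below the guard's top: the lowest its ridge tops can lie; the highest is 12 mm above it (true depth not given). Trimmer: 27 mm disc with two 18 mm ridges forming a straight slot 6.5 mm wide, 6.5 mm deep, ends open, lips rounded. It is sprung: yields downward from 2.4 N, 1.2 N per mm, and bottoms hard after 7 mm.
- needle_tip (a point): Point near the tip of the black gauge needle, 34 mm from the gauge's centre; its x axis points outward along the needle.
- mark_tip (a point): Centre of the red mark (6 mm wide) in the gauge, 34 mm from the gauge's centre at the height of needle_tip; its x axis points outward. The setting is right when needle_tip lies on mark_tip.
- key_grip (a point): The setting key (about 70 g, loose, 108 mm long): point on its axis in the green handle, 88 mm above its tip; z up. The handle is a flat upright paddle, 12 mm thick (key's x), 36 mm wide (its y), from 26 mm below this point to 20 mm above. Under it a round black collar, 28 mm wide, 4 mm thick. Grip it across the 12 mm. The blade's width lies along the paddle's.
- key_tip (a point): Lower end of the key's blade, on the key's axis; z points up to the handle. The blade is 4 mm thick (key's x), 14 mm wide (key's y), 12 mm long, with a rounded end and sloped shoulders. The round shaft above it has 10 mm diameter, up to the collar's underside 58 mm above this point.
- stand_mouth (a point): Centre of the top face of the blue key stand, 65 mm above the worktop: a fixed block of 42 x 42 mm with a round hole of 19 mm, 61 mm deep. The key stands in it tip down, its collar resting on this face; key_tip is then 58 mm below this point.
- flask_100: Bystander: the empty conical glass flask (64 mm wide, 105 mm tall), standing loose; origin at the centre of its foot. To be left alone.
- reagent_amber: Bystander: the amber glass bottle (62 mm wide, 125 mm tall), standing loose; origin at the centre of its foot. To be left alone.
- beaker_100: Bystander: the small glass beaker (59 mm wide, 70 mm tall), standing loose; origin at the centre of its foot. To be left alone.
- weighing_a: Bystander: the small glass weighing bottle with lid (42 mm wide, 62 mm tall), standing loose; origin at the centre of its foot. To be left alone.
Not all that is in view belongs to the job. What is meant by the part that bears key_grip is not pink, and is the smaller of those in its own colour. Leave any turquoise look-alike of the part that bears stand_mouth alone.

How it is judged:
By the outcome, as a careful person would: the job done as asked, in the order asked, and still so for the second after the job is handed in, with the robot touching nothing.
It also fails if it takes over 69 s, if anything falls off the work surface, if the arm or the gripper's body presses on something with over 40 N, if the wrist force passes 120 N, or if a joint passes its speed limit or range.

## Working session

There is one attempt and no reset: what is moved stays moved. The work goes in short steps, Python scripts to look and compute and a tool call to move; the robot and the scene stay as the last step left them, time stands still between calls to the robot, and variables do not carry over. Pictures are saved under pics/ and viewed, about 8 in all and at most 12, crops included, and the job is handed in when it is done.

Besides the shell and the picture viewer there is one more tool, called after "Call:" as name(argument=value, ...) on one line, values as JSON. servo_tool: Moves the arm, as the interface text tells. Its arguments: {"type":"object","properties":{"targets":{"type":"array"},"squeeze":{"type":"number"}},"required":["targets"]}

```bash
mkdir -p pics; cat > h.py <<'E'
import numpy as np, cv2
from plant import r
def px2w(cam,uv,z,cal=None):
    c=cal or r.get_calibration(cam); K=np.array(c["K"]);E=np.array(c["extrinsics"])
    d=E[:3,:3]@np.linalg.inv(K)@np.array([uv[0],uv[1],1.]); o=E[:3,3]
    return o+d*(z-o[2])/d[2]
def w2px(cam,p,cal=None):
    c=cal or r.get_calibration(cam); K=np.array(c["K"]);E=np.array(c["extrinsics"])
    q=K@(E[:3,:3].T@(np.array(p)-E[:3,3])); return q[:2]/q[2]
E
python3 - <<'E'
from h import *
s=r.get_state(); print({k:np.round(v,3) for k,v in s.items()}, r.grasp_offset)
a=r.capture("top"); b=r.capture("side")
cv2.imwrite("pics/top.png",cv2.resize(a,(800,600),interpolation=cv2.INTER_CUBIC)); cv2.imwrite("pics/side.png",cv2.resize(b,(800,600),interpolation=cv2.INTER_CUBIC))
for c in("top","side"):
  k=r.get_calibration(c); print(c,np.round(k["K"],1).tolist(),np.round(k["extrinsics"],3).tolist())
  for n in("controller","key_grip","stand_mouth","flask_100","reagent_amber","beaker_100","weighing_a"):
    print(n,[(round(d["p"],2),np.round(d["extent"]).tolist()) for d in r.cut_out(n,c)])
E
```

```text
{'time_s': np.float64(0.0), 'joints': array([ 9.1106e+01,  2.0591e+01,  6.3500e-01, -1.9000e-02, -7.0135e+01,
       -1.6506e+01]), 'qd': array([-0.019, -0.026,  0.016,  0.07 ,  0.001, -0.012]), 'joint_torque': array([-1.0000e-03, -5.8271e+01,  2.9306e+01,  6.9980e+00,  7.0000e-03,
       -0.0000e+00]), 'tcp_pos': array([0.179, 0.65 , 0.226]), 'eef_rot': array([ 1.79907e+02, -9.00000e-03, -1.54060e+01]), 'contact_force': array([0.389, 0.716, 0.028]), 'moment': array([-0.065, -0.014, -0.04 ]), 'gripper_width': np.float64(0.088)} -0.0188
top [[384.5, 0.0, 251.1], [0.0, 384.5, 191.8], [0.0, 0.0, 1.0]] [[-0.014, -0.999, 0.046, 0.489], [-1.0, 0.015, 0.004, 0.113], [-0.004, -0.046, -0.999, 1.35], [0.0, 0.0, 0.0, 1.0]]
controller [(0.96, [187.0, 169.0, 254.0, 220.0])]
key_grip [(0.47, [308.0, 242.0, 320.0, 253.0]), (0.42, [277.0, 224.0, 290.0, 229.0])]
stand_mouth [(0.54, [270.0, 179.0, 286.0, 198.0]), (0.46, [271.0, 218.0, 287.0, 233.0]), (0.41, [185.0, 163.0, 256.0, 220.0])]
flask_100 [(0.6, [328.0, 219.0, 349.0, 236.0])]
reagent_amber [(0.63, [250.0, 120.0, 268.0, 138.0])]
beaker_100 [(0.67, [358.0, 229.0, 378.0, 249.0]), (0.4, [188.0, 164.0, 253.0, 220.0])]
weighing_a [(0.61, [134.0, 225.0, 149.0, 242.0])]
side [[415.5, 0.0, 250.7], [0.0, 415.5, 192.0], [0.0, 0.0, 1.0]] [[-0.472, -0.775, 0.42, 0.053], [-0.881, 0.42, -0.216, 0.374], [-0.009, -0.473, -0.881, 1.164], [0.0, 0.0, 0.0, 1.0]]
controller [(0.76, [184.0, 182.0, 262.0, 256.0])]
key_grip [(0.71, [335.0, 201.0, 352.0, 231.0]), (0.49, [299.0, 210.0, 308.0, 227.0]), (0.42, [182.0, 181.0, 260.0, 258.0])]
stand_mouth [(0.89, [266.0, 183.0, 287.0, 208.0]), (0.88, [289.0, 215.0, 308.0, 238.0])]
flask_100 [(0.95, [347.0, 182.0, 365.0, 212.0])]
reagent_amber [(0.9, [218.0, 128.0, 237.0, 163.0])]
beaker_100 [(0.65, [182.0, 185.0, 261.0, 258.0])]
weighing_a [(0.68, [144.0, 297.0, 160.0, 316.0])]
```

```bash
python3 - <<'E'
import cv2,numpy as np
a=cv2.imread("pics/top.png");b=cv2.imread("pics/side.png")
A=cv2.resize(a[170:410,190:620],(800,446),interpolation=cv2.INTER_CUBIC)
cv2.imwrite("pics/topc.png",A)
B=cv2.resize(b[180:510,200:600],(727,600),interpolation=cv2.INTER_CUBIC)
cv2.imwrite("pics/sidec.png",B)
E
```

```text
(no output)
```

View pics/topc.png

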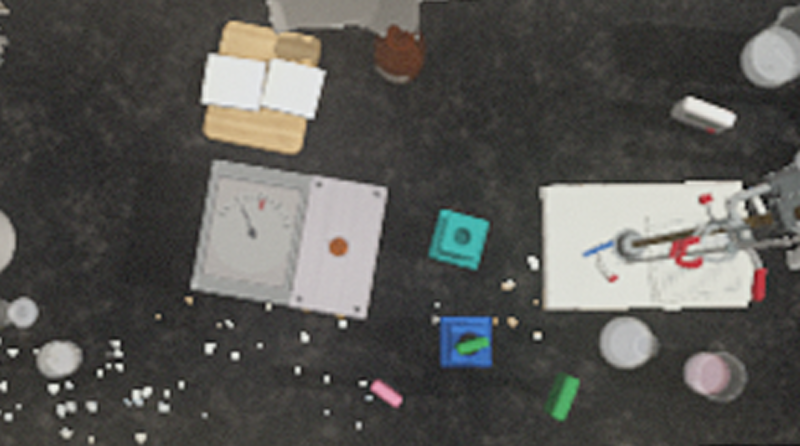

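View pics/sidec.png

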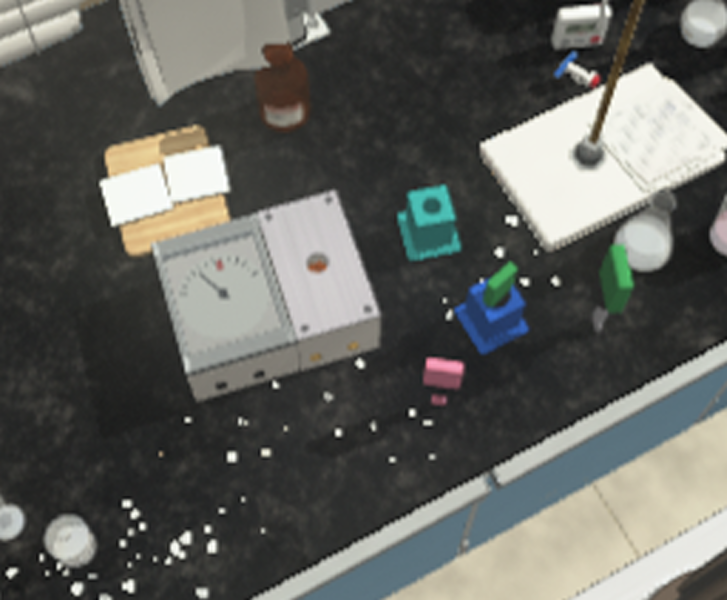

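The top crop shows three keys. The green one in the blue stand is at top px (284,227). A larger green one lies loose at (314,247), and a pink one is at (257,238). The green one in the blue stand fits: it isn't pink, it's the smaller of the two greens, and it's in the blue stand rather than the turquoise one. The needle points up-left and the red mark is near 12 o'clock.

```bash
python3 - <<'E'
from h import *
f=lambda p:((190+p[0]*.5375)/1.5625-.18,(170+p[1]*.5375)/1.5625-.18)
g=lambda p:((200+p[0]*.55)/1.5625-.18,(180+p[1]*.55)/1.5625-.18)
print("stand",px2w("top",f((466,340)),.065),px2w("side",g((498,297)),.065))
print("key top",px2w("top",f((473,345)),.115),px2w("side",g((500,284)),.1))
print("open",px2w("top",f((338,246)),.085),px2w("side",g((318,262)),.085))
print("hub",px2w("top",f((252,232)),.08),px2w("side",g((222,293)),.08))
for p in((212,160),(386,188),(368,318),(192,290)): print("corner",px2w("top",f(p),.085))
for n,p in dict(flask=(627,342),beaker=(715,375),big=(563,397)).items(): print(n,px2w("top",f(p),.05))
c=r.get_calibration("wrist");print(np.round(c["K"],1).tolist(),np.round(c["extrinsics"],3).tolist())
E
```

```text
stand [0.43393579 0.01728864 0.065     ] [0.42598273 0.01383601 0.065     ]
key top [0.43048797 0.01340634 0.115     ] [0.42524511 0.01614529 0.1       ]
open [0.54299543 0.16178447 0.085     ] [0.53961888 0.16087966 0.085     ]
hub [0.56058306 0.25966736 0.08      ] [0.55712948 0.26122069 0.08      ]
corner [0.64296833 0.30383822 0.085     ]
corner [0.60809405 0.10644925 0.085     ]
corner [0.46113156 0.12894654 0.085     ]
corner [0.4955847  0.32760659 0.085     ]
flask [ 0.42833606 -0.17016578  0.05      ]
beaker [ 0.38886487 -0.27086424  0.05      ]
big [ 0.36602102 -0.09471206  0.05      ]
[[283.9, 0.0, 252.0], [0.0, 283.9, 193.2], [0.0, 0.0, 1.0]] [[-0.266, -0.929, -0.258, 0.248], [-0.964, 0.256, 0.071, 0.631], [0.0, 0.267, -0.964, 0.386], [0.0, 0.0, 0.0, 1.0]]
```

Call:
servo_tool(targets=[{"dx": 3, "dy": -3.5, "dz": 0.5}, {"dx": 6, "dy": -7, "dz": 1}, {"dx": 8.5, "dy": -10.5, "dz": 1}, {"dx": 11, "dy": -14, "dz": 1}, {"dx": 14, "dy": -17.5, "dz": 1}, {"dx": 17, "dy": -21, "dz": 1}, {"dx": 20, "dy": -24.5, "dz": 1}, {"dx": 23, "dy": -28, "dz": 1}, {"dx": 26, "dy": -31.5, "dz": 1}, {"dx": 29, "dy": -35, "dz": 1}])

```text
validation failed for argument at $.ta...
```

Call:
servo_tool(targets=[{"dx": 2.5, "dy": -3, "dz": 0}, {"dx": 5, "dy": -6, "dz": 0}, {"dx": 7, "dy": -9, "dz": 0}, {"dx": 8, "dy": -10.5, "dz": 0}, {"dx": 8, "dy": -10.5, "dz": 0}, {"dx": 8, "dy": -10.5, "dz": 0}, {"dx": 8, "dy": -10.5, "dz": 0}, {"dx": 8, "dy": -10.5, "dz": 0}, {"dx": 8, "dy": -10.5, "dz": 0}, {"dx": 8, "dy": -10.5, "dz": 0}])

```text
validation failed for argument at $.ta...
```

```bash
python3 - <<'E'
from h import *
import pickle
c=r.get_calibration("wrist"); a=r.capture("wrist"); pickle.dump(c,open("c1.pkl","wb")); cv2.imwrite("pics/w1raw.png",a)
s=r.get_state(); print(s["tcp_pos"],s["eef_rot"],s["contact_force"],s["time_s"])
for n,p in dict(open=(.541,.161,.085),hub=(.559,.26,.08),stand=(.43,.016,.065)).items(): print(n,w2px("wrist",p,c))
cv2.imwrite("pics/w1.png",cv2.resize(a,(800,600),interpolation=cv2.INTER_CUBIC))
E
```

```text
[0.17927525 0.65074371 0.22658649] [-1.79997272e+02  3.73320232e-04 -1.54022879e+01] [-0.12710841 -0.04136954 -0.54244978] 0.85
open [ 841.53550522 -548.5349089 ]
hub [ 667.73287059 -509.18596976]
stand [ 959.99970617 -342.08437447]
```

View pics/w1.png

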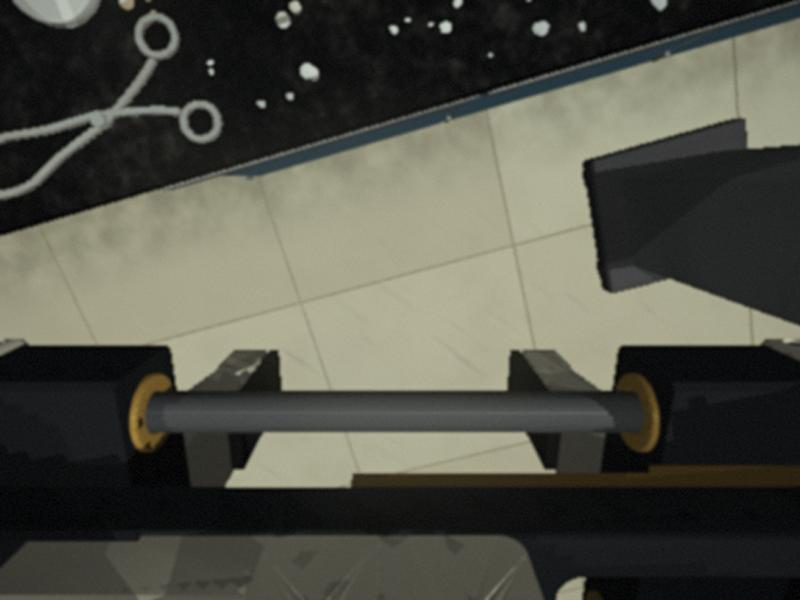

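The call was refused, most likely because a row needs all five keys. The wrist picture shows the fingers at row ~400 of 600 and the usable view above that, so I'll aim with the target ahead of the tool.

Call:
servo_tool(targets=[{"dx": 2, "dy": -3.5, "dz": 0.5, "spin": 0, "grip": 100}, {"dx": 4, "dy": -7, "dz": 1, "spin": 0, "grip": 100}, {"dx": 6, "dy": -10.5, "dz": 1, "spin": 0, "grip": 100}, {"dx": 8, "dy": -14, "dz": 1, "spin": 0, "grip": 100}, {"dx": 10.5, "dy": -17.5, "dz": 1, "spin": 0, "grip": 100}, {"dx": 13, "dy": -21, "dz": 1, "spin": 0, "grip": 100}, {"dx": 15.5, "dy": -24.5, "dz": 1, "spin": 0, "grip": 100}, {"dx": 18, "dy": -28, "dz": 1, "spin": 0, "grip": 100}, {"dx": 20.5, "dy": -31, "dz": 1, "spin": 0, "grip": 100}, {"dx": 23, "dy": -34, "dz": 1, "spin": 0, "grip": 100}])

```text
time_s: 1.68
tcp_pos: [0.4099, 0.3091, 0.2372]
eef_rot: [-179.9, -0.0, -15.4]
contact_force: [0.3, 0.9, 0.7]
gripper_width: 0.0876
```

Call:
servo_tool(targets=[{"dx": 2, "dy": -3, "dz": 0, "spin": 0, "grip": 100}, {"dx": 4, "dy": -6, "dz": 0, "spin": 0, "grip": 100}, {"dx": 5.5, "dy": -9, "dz": 0, "spin": 0, "grip": 100}, {"dx": 6, "dy": -10, "dz": 0, "spin": 0, "grip": 100}, {"dx": 6, "dy": -10, "dz": 0, "spin": 0, "grip": 100}, {"dx": 6, "dy": -10, "dz": 0, "spin": 0, "grip": 100}, {"dx": 6, "dy": -10, "dz": 0, "spin": 0, "grip": 100}, {"dx": 6, "dy": -10, "dz": 0, "spin": 0, "grip": 100}, {"dx": 6, "dy": -10, "dz": 0, "spin": 0, "grip": 100}, {"dx": 6, "dy": -10, "dz": 0, "spin": 0, "grip": 100}])

```text
time_s: 2.52
tcp_pos: [0.4688, 0.2117, 0.2366]
eef_rot: [-180.0, 0.0, -15.3]
contact_force: [0.5, 0.6, 0.5]
gripper_width: 0.0874
```

```bash
python3 - <<'E'
from h import *
import pickle
c=r.get_calibration("wrist"); a=r.capture("wrist"); pickle.dump(c,open("c1.pkl","wb")); cv2.imwrite("pics/w1raw.png",a)
s=r.get_state(); print(s["tcp_pos"],s["eef_rot"],s["contact_force"],s["time_s"])
for n,p in dict(open=(.541,.161,.085),hub=(.559,.26,.08),stand=(.43,.016,.065)).items(): print(n,w2px("wrist",p,c)*800/512)
for n in ("needle_tip","mark_tip","trimmer","controller"): print(n,[(round(d["p"],2),np.round(d["extent"]).tolist()) for d in r.cut_out(n,"wrist")])
cv2.imwrite("pics/w1.png",cv2.resize(a,(800,600),interpolation=cv2.INTER_CUBIC))
E
```

```text
[0.46889667 0.21151266 0.2365504 ] [-1.79997757e+02  1.02564109e-03 -1.53323431e+01] [ 0.296857   -0.20161153 -0.57792245] 2.5667
open [437.6998659  161.33067282]
hub [290.13091133 175.09326823]
stand [657.45563595 258.06730069]
needle_tip []
mark_tip []
trimmer [(0.63, [269.0, 90.0, 290.0, 112.0])]
controller [(0.6, [116.0, 22.0, 324.0, 184.0])]
```

View pics/w1.png

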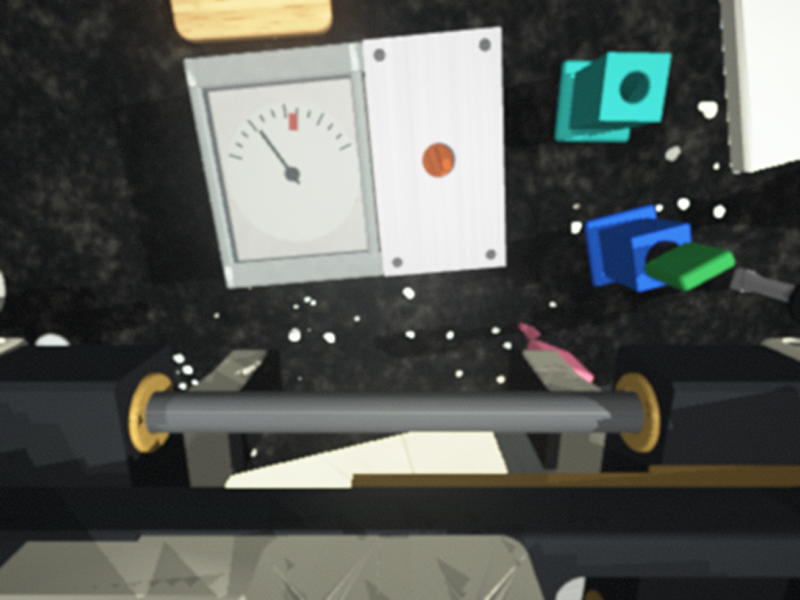

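```bash
python3 - <<'E'
from h import *
import pickle
c=pickle.load(open("c1.pkl","rb")); a=cv2.imread("pics/w1raw.png"); k=.64
hsv=cv2.cvtColor(a,cv2.COLOR_BGR2HSV)
# opening: saturated region / dark within plate
R=hsv[85:122,260:302]; m=((R[...,1]>50)|(R[...,2]<110)).astype(np.uint8)
n,l,st,ce=cv2.connectedComponentsWithStats(m); i=1+st[1:,4].argmax(); print(st[i],ce[i])
ctr=ce[i]+[260,85]; O=px2w("wrist",ctr,.085,c); print("opening",ctr,O)
# size in m
for d in ([st[i][2]/2,0],[0,st[i][3]/2]): print(np.linalg.norm(px2w("wrist",ctr+d,.085,c)-O)*2e3)
# gauge
red=((hsv[...,0]<8)|(hsv[...,0]>172))&(hsv[...,1]>110)&(hsv[...,2]>80); red[:, 220:]=0; red[:, :150]=0; red[100:]=0
y,x=np.nonzero(red); mk=np.array([x.mean(),y.mean()]); print("mark",mk,len(x))
z=.078
P=lambda u:px2w("wrist",u,z,c)
ctl=[P(np.array(p)*k) for p in((364,42),(502,28),(506,267),(384,277))]
fr=px2w("wrist",np.array((502,28))*k,.085,c)-px2w("wrist",np.array((506,267))*k,.085,c)
yaw=np.degrees(np.arctan2(fr[1],fr[0])); print("ctl yaw",yaw,np.linalg.norm(fr))
for hx in((291,174),(292,175)):
  H=P(np.array(hx)*k)
  for nm,p in(("needle",np.array((261,131))*k),("mark",mk)):
    v=P(p)-H; print(nm,H.round(4),np.degrees(np.arctan2(v[1],v[0]))-yaw,np.linalg.norm(v[:2]))
T=cv2.resize(a[82:124,258:304],(552,504),interpolation=cv2.INTER_CUBIC)
cv2.imwrite("pics/tz.png",T)
G=cv2.resize(a[60:130,140:235],(760,560),interpolation=cv2.INTER_CUBIC)
S=cv2.resize(a[125:195,365:475],(800,509),interpolation=cv2.INTER_CUBIC)
cv2.imwrite("pics/gz.png",np.vstack([np.hstack([cv2.resize(T,(400,365)),cv2.resize(G,(400,365))]),cv2.resize(S,(800,509))[:235*2:2]]) )
E
```

```text
[ 10   7  20  22 344] [19.79360465 17.18895349]
opening [279.79360465 102.18895349] [0.54211886 0.16108392 0.085     ]
20.853469584268503
22.085409047790908
mark [187.54545455  77.54545455] 11
ctl yaw -10.512618413178679 0.15111805896320923
needle [0.5597 0.2596 0.078 ] 28.78200101327948 0.03329510095421351
mark [0.5597 0.2596 0.078 ] -10.636311427257109 0.034066952309715196
needle [0.5589 0.2592 0.078 ] 29.072385536980082 0.03420472169023403
mark [0.5589 0.2592 0.078 ] -9.460727982067706 0.03466654338353763
```

View pics/gz.png

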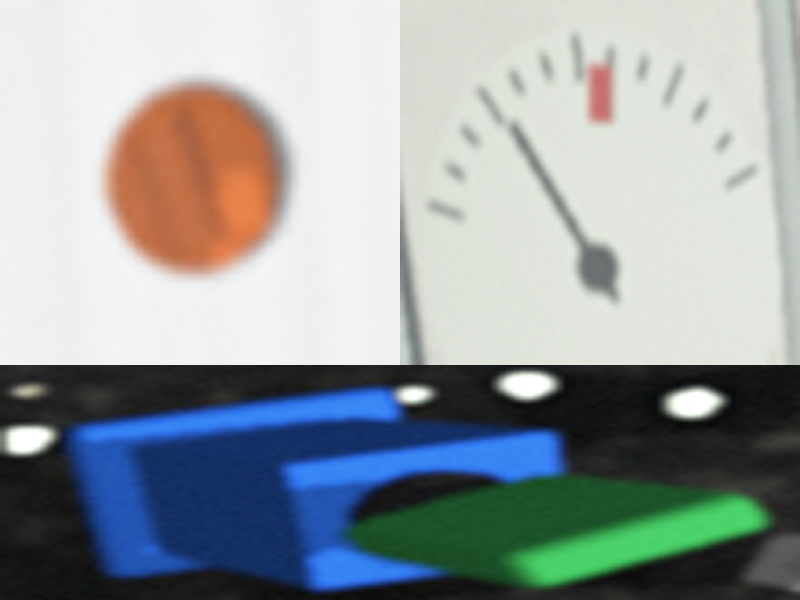

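The trimmer's slot shows through the opening, roughly along world x. The needle is about 39° counter-clockwise of the mark. Next I'll look at the key from near.

Call:
servo_tool(targets=[{"dx": -1, "dy": -2, "dz": 0, "spin": -0.12, "grip": 100}, {"dx": -2, "dy": -4, "dz": 0, "spin": -0.24, "grip": 100}, {"dx": -3, "dy": -6, "dz": 0, "spin": -0.36, "grip": 100}, {"dx": -4, "dy": -8, "dz": 0, "spin": -0.48, "grip": 100}, {"dx": -5, "dy": -10, "dz": 0, "spin": -0.6, "grip": 100}, {"dx": -6, "dy": -12, "dz": 0, "spin": -0.72, "grip": 100}, {"dx": -6, "dy": -13, "dz": 0, "spin": -0.84, "grip": 100}, {"dx": -6, "dy": -13, "dz": 0, "spin": -0.96, "grip": 100}, {"dx": -6, "dy": -13, "dz": 0, "spin": -0.98, "grip": 100}, {"dx": -6, "dy": -13, "dz": 0, "spin": -0.98, "grip": 100}])

```text
time_s: 3.6
tcp_pos: [0.4093, 0.0809, 0.2368]
eef_rot: [-180.0, 0.0, -71.5]
contact_force: [-0.4, -0.7, -1.2]
gripper_width: 0.0875
```

```bash
python3 - <<'E'
from h import *
import pickle
c1=pickle.load(open("c1.pkl","rb"))
p=px2w("wrist",(437.9,181.9),.115,c1);q=px2w("wrist",(470.2,164.3),.115,c1);print("old paddle",p,q,np.degrees(np.arctan2(*(q-p)[1::-1])))
c=r.get_calibration("wrist"); a=r.capture("wrist"); pickle.dump(c,open("c2.pkl","wb")); cv2.imwrite("pics/w2raw.png",a)
s=r.get_state(); print(s["tcp_pos"],s["eef_rot"],s["joints"],s["time_s"])
print(w2px("wrist",(.43,.016,.065),c))
hsv=cv2.cvtColor(a,cv2.COLOR_BGR2HSV)
def comp(m):
  n,l,st,ce=cv2.connectedComponentsWithStats(m.astype(np.uint8)); o=[i for i in range(1,n) if st[i,4]>100]
  return [(st[i].tolist(),ce[i].round(1).tolist()) for i in o]
g=(abs(hsv[...,0].astype(int)-62)<18)&(hsv[...,1]>100)
print("green",comp(g)); print("bright",comp(g&(hsv[...,2]>150)))
print("blue",comp((abs(hsv[...,0].astype(int)-110)<10)&(hsv[...,1]>120)))
u,v=w2px("wrist",(.43,.016,.09),c).astype(int)
x0,y0=max(0,u-80),max(0,v-70);print(x0,y0)
cv2.imwrite("pics/k.png",cv2.resize(a[y0:y0+120,x0:x0+160],(800,600),interpolation=cv2.INTER_CUBIC))
E
```

```text
old paddle [0.42445719 0.02780952 0.115     ] [ 0.43415557 -0.00499075  0.115     ] -73.52810880286437
[0.40930037 0.08101139 0.23664164] [-1.79988569e+02  3.43965335e-03 -7.13455427e+01] [ 3.85632326e+01 -5.28584414e+00 -2.85570998e+01  7.16660993e-04
 -6.67168256e+01 -1.99090588e+01] 3.65
[252.52443154 118.16140313]
green [([319, 0, 69, 61, 2703], [352.0, 28.8]), ([247, 97, 15, 38, 470], [253.9, 115.5])]
bright [([337, 0, 49, 45, 931], [362.4, 19.9]), ([249, 97, 12, 37, 382], [254.1, 115.2])]
blue [([225, 84, 59, 62, 1763], [253.5, 114.2])]
172 48
```

View pics/k.png

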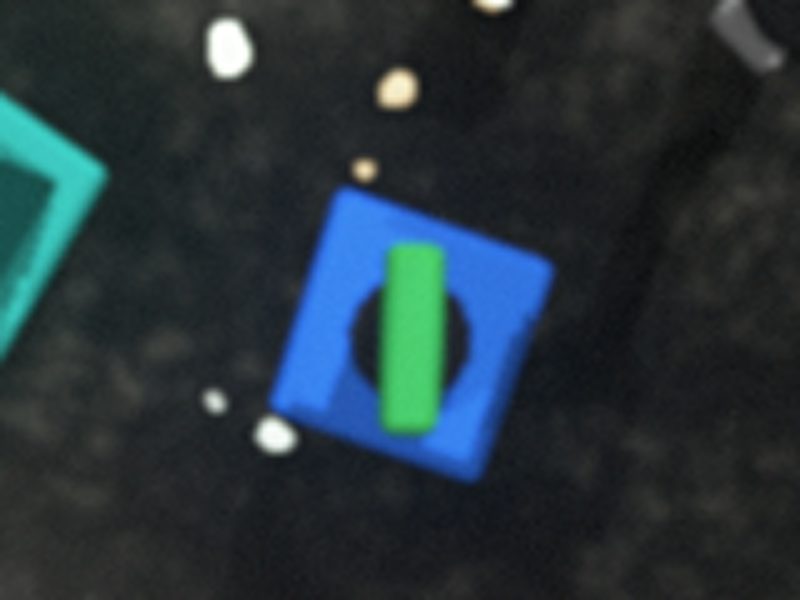

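The crop shows the small green key upright in the blue stand, its paddle top at raw px (254,115). The black collar lies flat on the stand, and the loose large green key is away at the right. The identity is confirmed.

```bash
python3 - <<'E'
from h import *
import pickle
c=pickle.load(open("c2.pkl","rb"));a=cv2.imread("pics/w2raw.png");hsv=cv2.cvtColor(a,cv2.COLOR_BGR2HSV)
m=(abs(hsv[...,0].astype(int)-62)<18)&(hsv[...,1]>100)&(hsv[...,2]>150);m[:,300:]=0
y,x=np.nonzero(m);W=np.array([px2w("wrist",p,.115,c) for p in zip(x,y)]);print("paddle top",W.mean(0))
w,v=np.linalg.eigh(np.cov((W-W.mean(0))[:,:2].T));print(np.degrees(np.arctan2(*v[::-1,1])))
k=lambda p:(172+p[0]/5-.4,48+p[1]/5-.4)
print("collar",px2w("wrist",k((410,343)),.069,c))
q=[px2w("wrist",k(p),.065,c) for p in((343,187),(553,263),(478,482),(272,402))];print("stand",np.mean(q,0),[np.linalg.norm(q[i]-q[i-1]) for i in range(4)])
s=r.get_state();print(s["tcp_pos"])
E
```

```text
paddle top [0.42970458 0.01242194 0.115     ]
106.51824190712028
collar [0.42955747 0.01357757 0.069     ]
stand [0.42970144 0.01203105 0.065     ] [np.float64(0.04879903504389529), np.float64(0.048991959265803874), np.float64(0.050634115504826466), np.float64(0.05041300297435944)]
[0.40930037 0.08101139 0.23664164]
```

Call:
servo_tool(targets=[{"dx": 1, "dy": -3.4, "dz": 0, "spin": -0.035, "grip": 100}, {"dx": 2, "dy": -6.8, "dz": 0, "spin": -0.035, "grip": 100}, {"dx": 2, "dy": -6.8, "dz": -3, "spin": -0.035, "grip": 100}, {"dx": 2, "dy": -6.8, "dz": -6, "spin": -0.035, "grip": 100}, {"dx": 2, "dy": -6.8, "dz": -9, "spin": -0.035, "grip": 100}, {"dx": 2, "dy": -6.8, "dz": -9, "spin": -0.035, "grip": 70}, {"dx": 2, "dy": -6.8, "dz": -9, "spin": -0.035, "grip": 50}, {"dx": 2, "dy": -6.8, "dz": -9, "spin": -0.035, "grip": 45}, {"dx": 2, "dy": -6.8, "dz": -9, "spin": -0.035, "grip": 45}, {"dx": 2, "dy": -6.8, "dz": -9, "spin": -0.035, "grip": 45}])

```text
time_s: 4.48
tcp_pos: [0.4303, 0.0136, 0.1482]
eef_rot: [-179.8, 0.0, -73.5]
contact_force: [-0.0, -0.4, 0.2]
gripper_width: 0.0597
```

```bash
python3 - <<'E'
from h import *
c=r.get_calibration("wrist"); a=r.capture("wrist"); s=r.get_state(); print(s["tcp_pos"],s["eef_rot"],s["contact_force"],s["gripper_width"])
print(w2px("wrist",(.4296,.0128,.115),c))
cv2.imwrite("pics/w3.png",a)
hsv=cv2.cvtColor(a,cv2.COLOR_BGR2HSV)
m=(abs(hsv[...,0].astype(int)-62)<18)&(hsv[...,1]>100)&(hsv[...,2]>150)
n,l,st,ce=cv2.connectedComponentsWithStats(m.astype(np.uint8))
for i in range(1,n):
  if st[i,4]>150:
    y,x=np.nonzero(l==i);W=np.array([px2w("wrist",p,.115,c) for p in zip(x,y)])
    w,v=np.linalg.eigh(np.cov((W-W.mean(0))[:,:2].T));print(st[i],W.mean(0),np.ptp(W,0),np.degrees(np.arctan2(*v[::-1,1])))
E
```

```text
[0.43006732 0.01344211 0.14795992] [-1.79845843e+02  2.08864874e-02 -7.34980924e+01] [-0.26255157  0.36586823 -0.51599742] 0.05586497136562001
[252.62363837 217.67378544]
[380  70  56  57 568] [ 0.35833768 -0.09342176  0.115     ] [0.04772143 0.02276484 0.        ] 156.78495179405326
[248 215  11  24 233] [0.42706533 0.01969434 0.115     ] [1.07700228e-02 1.84905253e-02 5.55111512e-17] 102.60502183466318
```

Call:
servo_tool(targets=[{"dx": 0, "dy": 0, "dz": -2, "spin": 0, "grip": 45}, {"dx": 0, "dy": 0, "dz": -4, "spin": 0, "grip": 45}, {"dx": 0, "dy": 0, "dz": -6, "spin": 0, "grip": 45}, {"dx": 0, "dy": 0, "dz": -6.9, "spin": 0, "grip": 45}, {"dx": 0, "dy": 0, "dz": -6.9, "spin": 0, "grip": 30}, {"dx": 0, "dy": 0, "dz": -6.9, "spin": 0, "grip": 20}, {"dx": 0, "dy": 0, "dz": -6.9, "spin": 0, "grip": 15}, {"dx": 0, "dy": 0, "dz": -6.9, "spin": 0, "grip": 10}, {"dx": 0, "dy": 0, "dz": -6.9, "spin": 0, "grip": 5}, {"dx": 0, "dy": 0, "dz": -6.9, "spin": 0, "grip": 0}], squeeze=12)

```text
time_s: 5.37
tcp_pos: [0.4298, 0.0132, 0.0784]
eef_rot: [-179.9, 0.0, -73.5]
contact_force: [-0.5, 0.9, 5.0]
gripper_width: 0.0121
```

Call:
servo_tool(targets=[{"dx": 0, "dy": 0, "dz": 0, "spin": 0, "grip": 0}, {"dx": 0, "dy": 0, "dz": 0, "spin": 0, "grip": 0}, {"dx": 0, "dy": 0, "dz": 0, "spin": 0, "grip": 0}, {"dx": 0, "dy": 0, "dz": 0, "spin": 0, "grip": 0}, {"dx": 0, "dy": 0, "dz": 0, "spin": 0, "grip": 0}, {"dx": 0, "dy": 0, "dz": 0, "spin": 0, "grip": 0}, {"dx": 0, "dy": 0, "dz": 0, "spin": 0, "grip": 0}, {"dx": 0, "dy": 0, "dz": 0, "spin": 0, "grip": 0}, {"dx": 0, "dy": 0, "dz": 0, "spin": 0, "grip": 0}, {"dx": 0, "dy": 0, "dz": 0, "spin": 0, "grip": 0}], squeeze=20)

```text
time_s: 6.2
tcp_pos: [0.4298, 0.0131, 0.0784]
eef_rot: [-179.9, 0.0, -73.5]
contact_force: [-0.5, 1.1, 6.8]
gripper_width: 0.0124
```

Call:
servo_tool(targets=[{"dx": 0, "dy": 0, "dz": 0.3, "spin": 0, "grip": 0}, {"dx": 0, "dy": 0, "dz": 0.6, "spin": 0, "grip": 0}, {"dx": 0, "dy": 0, "dz": 1, "spin": 0, "grip": 0}, {"dx": 0, "dy": 0, "dz": 1.5, "spin": 0, "grip": 0}, {"dx": 0, "dy": 0, "dz": 2, "spin": 0, "grip": 0}, {"dx": 0, "dy": 0, "dz": 3, "spin": 0, "grip": 0}, {"dx": 0, "dy": 0, "dz": 4, "spin": 0, "grip": 0}, {"dx": 0, "dy": 0, "dz": 4, "spin": 0, "grip": 0}, {"dx": 0, "dy": 0, "dz": 4, "spin": 0, "grip": 0}, {"dx": 0, "dy": 0, "dz": 4, "spin": 0, "grip": 0}])

```text
time_s: 7.03
tcp_pos: [0.4289, 0.0128, 0.1173]
eef_rot: [180.0, 0.0, -73.6]
contact_force: [0.3, -0.1, -1.0]
gripper_width: 0.0119
```

Call:
servo_tool(targets=[{"dx": 0, "dy": 0, "dz": 3, "spin": 0, "grip": 0}, {"dx": 0, "dy": 0, "dz": 6, "spin": 0, "grip": 0}, {"dx": 0.5, "dy": 2, "dz": 6.2, "spin": 0.12, "grip": 0}, {"dx": 1, "dy": 4, "dz": 6.2, "spin": 0.24, "grip": 0}, {"dx": 1.5, "dy": 6, "dz": 6.2, "spin": 0.36, "grip": 0}, {"dx": 2, "dy": 8, "dz": 6.2, "spin": 0.48, "grip": 0}, {"dx": 2.5, "dy": 10, "dz": 6.2, "spin": 0.6, "grip": 0}, {"dx": 3, "dy": 12, "dz": 6.2, "spin": 0.72, "grip": 0}, {"dx": 3.6, "dy": 13.5, "dz": 6.2, "spin": 0.84, "grip": 0}, {"dx": 4.3, "dy": 14.8, "dz": 6.2, "spin": 0.96, "grip": 0}])

```text
time_s: 7.87
tcp_pos: [0.4719, 0.1618, 0.1786]
eef_rot: [179.9, 0.1, -18.2]
contact_force: [-0.9, 1.1, -0.1]
gripper_width: 0.0124
```

Call:
servo_tool(targets=[{"dx": 0, "dy": 0, "dz": 0, "spin": 0.12, "grip": 0}, {"dx": 0, "dy": 0, "dz": 0, "spin": 0.24, "grip": 0}, {"dx": 0, "dy": 0, "dz": 0, "spin": 0.32, "grip": 0}, {"dx": 0, "dy": 0, "dz": 0, "spin": 0.32, "grip": 0}, {"dx": 0, "dy": 0, "dz": 0, "spin": 0.32, "grip": 0}, {"dx": 0, "dy": 0, "dz": 0, "spin": 0.32, "grip": 0}, {"dx": 0, "dy": 0, "dz": 0, "spin": 0.32, "grip": 0}, {"dx": 0, "dy": 0, "dz": 0, "spin": 0.32, "grip": 0}, {"dx": 0, "dy": 0, "dz": 0, "spin": 0.32, "grip": 0}, {"dx": 0, "dy": 0, "dz": 0, "spin": 0.32, "grip": 0}])

```text
time_s: 8.7
tcp_pos: [0.4722, 0.1608, 0.1796]
eef_rot: [-180.0, -0.0, -0.2]
contact_force: [-0.1, 0.2, -1.0]
gripper_width: 0.0117
```

```bash
python3 - <<'E'
from h import *
import pickle
c=r.get_calibration("wrist"); a=r.capture("wrist"); pickle.dump(c,open("c4.pkl","wb")); cv2.imwrite("pics/w4raw.png",a)
s=r.get_state(); print(s["tcp_pos"],s["eef_rot"],s["joints"].round(1),s["contact_force"],s["time_s"])
u=w2px("wrist",(.542,.161,.085),c); x,y=np.round(u).astype(int); print(u)
hsv=cv2.cvtColor(a,cv2.COLOR_BGR2HSV); R=hsv[y-22:y+22,x-26:x+26]; m=((R[...,1]>50)|(R[...,2]<110)).astype(np.uint8)
n,l,st,ce=cv2.connectedComponentsWithStats(m); i=1+st[1:,4].argmax(); ctr=ce[i]+[x-26,y-22]; print(st[i],ctr,px2w("wrist",ctr,.085,c))
y0,x0=max(0,y-25),x-30
T=cv2.resize(a[y0:y0+50,x0:x0+60],(480,400),interpolation=cv2.INTER_CUBIC)
v=cv2.resize(a[200:384,130:380],(480,353))
cv2.imwrite("pics/t4.png",np.vstack([T,v])[:600]);print(x0,y0)
E
```

```text
[0.47219638 0.16082365 0.1796165 ] [-1.79994066e+02 -5.85336133e-03 -2.44772176e-01] [ 41.4   6.1 -25.   -0.  -58.9  48.3] [ 0.37631735  0.29929026 -0.70663538] 8.75
[251.08036741 116.60086169]
[ 14   9  25  26 513] [251.22612086 116.46588694] [0.54211185 0.1608737  0.085     ]
221 92
```

View pics/t4.png

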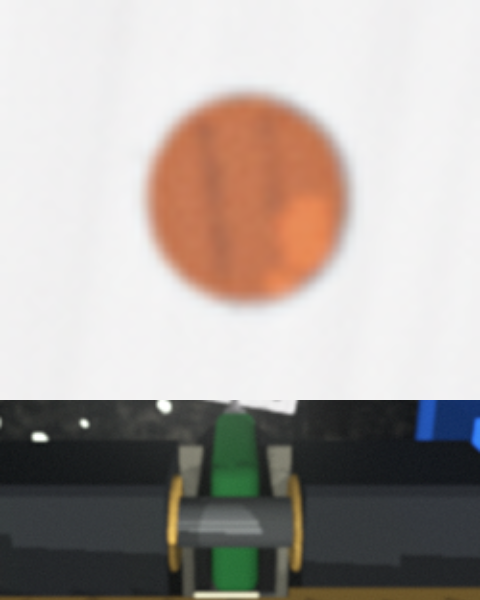

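The slot leans about 8° counter-clockwise of world x, and the opening is at (0.542, 0.161). I'll move over it and down through the guard.

Call:
servo_tool(targets=[{"dx": 2, "dy": 0, "dz": 0, "spin": 0.07, "grip": 0}, {"dx": 4, "dy": 0, "dz": 0, "spin": 0.14, "grip": 0}, {"dx": 6, "dy": 0, "dz": 0, "spin": 0.14, "grip": 0}, {"dx": 7, "dy": 0, "dz": 0, "spin": 0.14, "grip": 0}, {"dx": 7, "dy": 0, "dz": 0, "spin": 0.14, "grip": 0}, {"dx": 7, "dy": 0, "dz": -0.8, "spin": 0.14, "grip": 0}, {"dx": 7, "dy": 0, "dz": -1.3, "spin": 0.14, "grip": 0}, {"dx": 7, "dy": 0, "dz": -1.6, "spin": 0.14, "grip": 0}, {"dx": 7, "dy": 0, "dz": -1.6, "spin": 0.14, "grip": 0}, {"dx": 7, "dy": 0, "dz": -1.6, "spin": 0.14, "grip": 0}])

```text
time_s: 9.58
tcp_pos: [0.5416, 0.1608, 0.1635]
eef_rot: [180.0, 0.0, 7.8]
contact_force: [0.2, -0.4, -1.4]
gripper_width: 0.0121
```

```bash
python3 - <<'E'
from h import *
c=r.get_calibration("side"); a=r.capture("side")
s=r.get_state(); print(s["tcp_pos"],s["eef_rot"],s["contact_force"],s["moment"],s["time_s"])
u=w2px("side",(.542,.161,.1),c).astype(int);x,y=u
cv2.imwrite("pics/s5.png",cv2.resize(a[y-35:y+25,x-40:x+40],(800,600),interpolation=cv2.INTER_CUBIC));print(u, (w2px("side",(.542,.161,.085),c)-[x-40,y-35])*10)
E
```

```text
[0.54191093 0.16090301 0.16375218] [ 1.79999972e+02 -1.02772074e-02  7.82209591e+00] [ 0.22954025  0.00238925 -0.67706968] [-0.01503981  0.0043311   0.10966618] 9.6333
[239 204] [403.39776284 376.11803268]
```

View pics/s5.png

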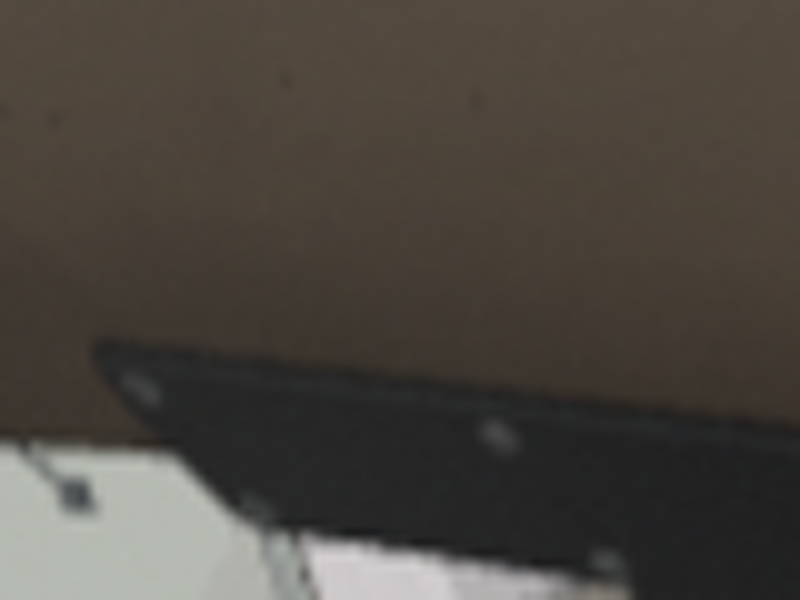

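The arm hides the opening from the side camera, so I'll go on by feel.

Call:
servo_tool(targets=[{"dx": 0, "dy": 0, "dz": -0.2, "spin": 0, "grip": 0}, {"dx": 0, "dy": 0, "dz": -0.4, "spin": 0, "grip": 0}, {"dx": 0, "dy": 0, "dz": -0.5, "spin": 0, "grip": 0}, {"dx": 0, "dy": 0, "dz": -0.6, "spin": 0, "grip": 0}, {"dx": 0, "dy": 0, "dz": -0.7, "spin": 0, "grip": 0}, {"dx": 0, "dy": 0, "dz": -0.75, "spin": 0, "grip": 0}, {"dx": 0, "dy": 0, "dz": -0.8, "spin": 0, "grip": 0}, {"dx": 0, "dy": 0, "dz": -0.85, "spin": 0, "grip": 0}, {"dx": 0, "dy": 0, "dz": -0.9, "spin": 0, "grip": 0}, {"dx": 0, "dy": 0, "dz": -0.9, "spin": 0, "grip": 0}])

```text
time_s: 10.47
tcp_pos: [0.5422, 0.1608, 0.1545]
eef_rot: [180.0, 0.0, 7.8]
contact_force: [-0.0, -0.2, -1.1]
gripper_width: 0.0119
```

Call:
servo_tool(targets=[{"dx": 0, "dy": 0, "dz": -0.05, "spin": 0, "grip": 0}, {"dx": 0, "dy": 0, "dz": -0.1, "spin": 0, "grip": 0}, {"dx": 0, "dy": 0, "dz": -0.15, "spin": 0, "grip": 0}, {"dx": 0, "dy": 0, "dz": -0.2, "spin": 0, "grip": 0}, {"dx": 0, "dy": 0, "dz": -0.25, "spin": 0, "grip": 0}, {"dx": 0, "dy": 0, "dz": -0.3, "spin": 0, "grip": 0}, {"dx": 0, "dy": 0, "dz": -0.3, "spin": 0, "grip": 0}, {"dx": 0, "dy": 0, "dz": -0.3, "spin": 0, "grip": 0}, {"dx": 0, "dy": 0, "dz": -0.3, "spin": 0, "grip": 0}, {"dx": 0, "dy": 0, "dz": -0.3, "spin": 0, "grip": 0}])

```text
time_s: 11.3
tcp_pos: [0.5422, 0.1609, 0.1516]
eef_rot: [-180.0, -0.0, 7.8]
contact_force: [-0.2, 0.6, -1.4]
gripper_width: 0.0123
```

Call:
servo_tool(targets=[{"dx": 0, "dy": 0, "dz": -0.2, "spin": 0, "grip": 0}, {"dx": 0, "dy": 0, "dz": -0.4, "spin": 0, "grip": 0}, {"dx": 0, "dy": 0, "dz": -0.6, "spin": 0, "grip": 0}, {"dx": 0, "dy": 0, "dz": -0.8, "spin": 0, "grip": 0}, {"dx": 0, "dy": 0, "dz": -0.95, "spin": 0, "grip": 0}, {"dx": 0, "dy": 0, "dz": -1.05, "spin": 0, "grip": 0}, {"dx": 0, "dy": 0, "dz": -1.15, "spin": 0, "grip": 0}, {"dx": 0, "dy": 0, "dz": -1.25, "spin": 0, "grip": 0}, {"dx": 0, "dy": 0, "dz": -1.3, "spin": 0, "grip": 0}, {"dx": 0, "dy": 0, "dz": -1.3, "spin": 0, "grip": 0}])

```text
time_s: 12.13
tcp_pos: [0.5422, 0.1608, 0.1385]
eef_rot: [180.0, 0.0, 7.8]
contact_force: [0.2, 0.4, -0.3]
gripper_width: 0.0118
```

Call:
servo_tool(targets=[{"dx": 0, "dy": 0, "dz": -0.05, "spin": 0, "grip": 0}, {"dx": 0, "dy": 0, "dz": -0.1, "spin": 0, "grip": 0}, {"dx": 0, "dy": 0, "dz": -0.15, "spin": 0, "grip": 0}, {"dx": 0, "dy": 0, "dz": -0.2, "spin": 0, "grip": 0}, {"dx": 0, "dy": 0, "dz": -0.25, "spin": 0, "grip": 0}, {"dx": 0, "dy": 0, "dz": -0.3, "spin": 0, "grip": 0}, {"dx": 0, "dy": 0, "dz": -0.35, "spin": 0, "grip": 0}, {"dx": 0, "dy": 0, "dz": -0.4, "spin": 0, "grip": 0}, {"dx": 0, "dy": 0, "dz": -0.4, "spin": 0, "grip": 0}, {"dx": 0, "dy": 0, "dz": -0.4, "spin": 0, "grip": 0}])

```text
time_s: 12.97
tcp_pos: [0.5422, 0.1608, 0.1345]
eef_rot: [180.0, 0.0, 7.8]
contact_force: [-0.2, -0.8, -1.2]
gripper_width: 0.0118
```

Call:
servo_tool(targets=[{"dx": 0, "dy": 0, "dz": -0.05, "spin": 0, "grip": 0}, {"dx": 0, "dy": 0, "dz": -0.1, "spin": 0, "grip": 0}, {"dx": 0, "dy": 0, "dz": -0.15, "spin": 0, "grip": 0}, {"dx": 0, "dy": 0, "dz": -0.2, "spin": 0, "grip": 0}, {"dx": 0, "dy": 0, "dz": -0.25, "spin": 0, "grip": 0}, {"dx": 0, "dy": 0, "dz": -0.3, "spin": 0, "grip": 0}, {"dx": 0, "dy": 0, "dz": -0.35, "spin": 0, "grip": 0}, {"dx": 0, "dy": 0, "dz": -0.4, "spin": 0, "grip": 0}, {"dx": 0, "dy": 0, "dz": -0.4, "spin": 0, "grip": 0}, {"dx": 0, "dy": 0, "dz": -0.4, "spin": 0, "grip": 0}])

```text
time_s: 13.8
tcp_pos: [0.5422, 0.1608, 0.1305]
eef_rot: [180.0, 0.0, 7.8]
contact_force: [0.2, 0.2, -0.4]
gripper_width: 0.0118
```

Call:
servo_tool(targets=[{"dx": 0, "dy": 0, "dz": -0.04, "spin": 0, "grip": 0}, {"dx": 0, "dy": 0, "dz": -0.08, "spin": 0, "grip": 0}, {"dx": 0, "dy": 0, "dz": -0.12, "spin": 0, "grip": 0}, {"dx": 0, "dy": 0, "dz": -0.16, "spin": 0, "grip": 0}, {"dx": 0, "dy": 0, "dz": -0.2, "spin": 0, "grip": 0}, {"dx": 0, "dy": 0, "dz": -0.24, "spin": 0, "grip": 0}, {"dx": 0, "dy": 0, "dz": -0.28, "spin": 0, "grip": 0}, {"dx": 0, "dy": 0, "dz": -0.3, "spin": 0, "grip": 0}, {"dx": 0, "dy": 0, "dz": -0.3, "spin": 0, "grip": 0}, {"dx": 0, "dy": 0, "dz": -0.3, "spin": 0, "grip": 0}])

```text
time_s: 14.63
tcp_pos: [0.5423, 0.1609, 0.1277]
eef_rot: [-180.0, -0.0, 7.8]
contact_force: [-1.1, -0.2, 3.5]
gripper_width: 0.012
```

```bash
python3 -c "
from plant import r
s=r.get_state();print(s['contact_force'],s['moment'],s['tcp_pos'])"
```

```text
[-1.0970299  -0.21825414  3.472015  ] [-0.16305095  0.34490226  0.01632764] [0.54229645 0.16085578 0.12771173]
```

Call:
servo_tool(targets=[{"dx": 0, "dy": 0, "dz": 0, "spin": -0.04, "grip": 0}, {"dx": 0, "dy": 0, "dz": 0, "spin": -0.08, "grip": 0}, {"dx": 0, "dy": 0, "dz": 0, "spin": -0.12, "grip": 0}, {"dx": 0, "dy": 0, "dz": 0, "spin": -0.16, "grip": 0}, {"dx": 0, "dy": 0, "dz": 0, "spin": -0.2, "grip": 0}, {"dx": 0, "dy": 0, "dz": 0, "spin": -0.24, "grip": 0}, {"dx": 0, "dy": 0, "dz": 0, "spin": -0.28, "grip": 0}, {"dx": 0, "dy": 0, "dz": 0, "spin": -0.3, "grip": 0}, {"dx": 0, "dy": 0, "dz": 0, "spin": -0.3, "grip": 0}, {"dx": 0, "dy": 0, "dz": 0, "spin": -0.3, "grip": 0}])

```text
time_s: 15.47
tcp_pos: [0.5427, 0.1612, 0.1278]
eef_rot: [-180.0, -0.1, -9.3]
contact_force: [0.8, 1.2, 3.6]
gripper_width: 0.0119
```

```bash
python3 -c "
from h import *
a=r.capture('top');b=r.capture('side');cv2.imwrite('pics/t6raw.png',a);cv2.imwrite('pics/s6raw.png',b)
s=r.get_state();print(s['contact_force'],s['moment'],s['tcp_pos'],s['eef_rot'])
c=r.get_calibration('wrist');w=r.capture('wrist');cv2.imwrite('pics/w6raw.png',w)
H=(.5593,.2594,.078);
v=[]
for n,i in(('top',a),('side',b),('wrist',w)):
  u=w2px(n,H,c if n=='wrist' else None);print(n,u)
  x,y=np.clip(u.astype(int),30,[480,352]);v.append(cv2.resize(i[y-30:y+30,x-30:x+30],(260,260),interpolation=cv2.INTER_CUBIC))
cv2.imwrite('pics/g6.png',np.hstack(v))
"
```

```text
[0.5816208  1.91332873 3.26688652] [ 0.48468968 -0.40635159  0.07485101] [0.54261932 0.16112651 0.12780699] [-1.79962084e+02 -4.81849468e-02 -9.32519484e+00]
top [208.26227682 188.84629352]
side [206.28688355 217.56698018]
wrist [123.16205754 209.58985817]
```

View pics/g6.png

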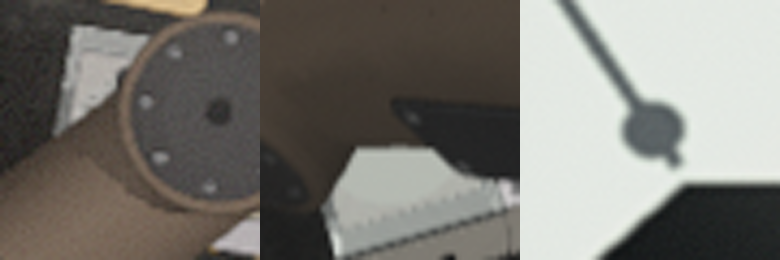

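The wrist camera sees the gauge, with the hub at about px (123,209), so I can measure the needle and mark numerically from a rectified view.

```bash
cat > gauge.py <<'E'
from h import *
def gauge(a,c,out=None):
    H=np.array([.5593,.2594,.078]); s=.08/400
    g=[(-.04,-.04),(.04,-.04),(.04,.04),(-.04,.04)]        # world offsets -> up=+x, left=+y
    src=np.float32([w2px("wrist",H+[x,y,0],c) for x,y in g]); dst=np.float32([(200-y/s,200-x/s) for x,y in g])
    w=cv2.warpPerspective(a,cv2.getPerspectiveTransform(src,dst),(400,400))
    if out: cv2.imwrite(out,w)
    hsv=cv2.cvtColor(w,cv2.COLOR_BGR2HSV); h=hsv[...,0]
    red=((h<10)|(h>170))&(hsv[...,1]>90)&(hsv[...,2]>90); n,l,st,ce=cv2.connectedComponentsWithStats(red.astype(np.uint8)); mk=ce[1+st[1:,4].argmax()]
    dk=((hsv[...,2]<130)).astype(np.uint8); 
    n,l,st,ce=cv2.connectedComponentsWithStats(dk)
    ok=[i for i in range(1,n) if l[150:250,150:250].__eq__(i).sum()>300 and st[i,2]<200]; i=max(ok,key=lambda i:st[i,4]) if ok else 0
    m=(l==i).astype(np.uint8)
    hub=np.array(np.unravel_index(cv2.distanceTransform(m,cv2.DIST_L2,5).argmax(),m.shape)[::-1],float)
    y,x=np.nonzero(m); d=np.hypot(x-hub[0],y-hub[1]); 
    far=d>45; t=np.array([x[far].mean(),y[far].mean()])
    ang=lambda p:np.degrees(np.arctan2(-(p-hub)[0],-(p-hub)[1]))
    return dict(hub=hub,mark=mk,rm=np.linalg.norm(mk-hub)*s,reach=d.max()*s,needle=ang(t),markang=ang(mk))
if __name__=="__main__":
    c=r.get_calibration("wrist"); a=r.capture("wrist"); cv2.imwrite("pics/now.png",a); print(gauge(a,c,"pics/warp.png"))
E
python3 - <<'E'
from gauge import *
import pickle
print(gauge(cv2.imread("pics/w1raw.png"),pickle.load(open("c1.pkl","rb"))))
s=r.get_state();print(s["time_s"])
print(gauge(cv2.imread("pics/w6raw.png"),r.get_calibration("wrist"),"pics/warp.png"))
E
```

```text
{'hub': array([200., 196.]), 'mark': array([258.97576531,  38.59311224]), 'rm': np.float64(0.03361848848844346), 'reach': np.float64(0.004870318264754369), 'needle': np.float64(nan), 'markang': np.float64(-20.539507321204017)}
15.6167
{'hub': array([202., 195.]), 'mark': array([264.178338  ,  33.47058824]), 'rm': np.float64(0.03461669919661687), 'reach': np.float64(0.03307748478950599), 'needle': np.float64(18.62653509780249), 'markang': np.float64(-21.053466345979366)}gauge.py:16: RuntimeWarning: Mean of empty slice.
  far=d>45; t=np.array([x[far].mean(),y[far].mean()])
  ret = ret.dtype.type(ret / rcount)
```

View pics/warp.png

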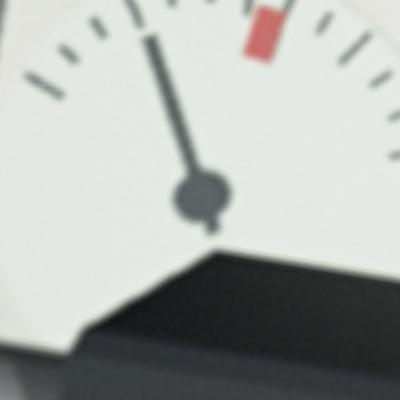

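Call:
servo_tool(targets=[{"dx": 0, "dy": 0, "dz": 0, "spin": -0.03, "grip": 0}, {"dx": 0, "dy": 0, "dz": 0, "spin": -0.06, "grip": 0}, {"dx": 0, "dy": 0, "dz": 0, "spin": -0.09, "grip": 0}, {"dx": 0, "dy": 0, "dz": 0, "spin": -0.12, "grip": 0}, {"dx": 0, "dy": 0, "dz": 0, "spin": -0.14, "grip": 0}, {"dx": 0, "dy": 0, "dz": 0, "spin": -0.16, "grip": 0}, {"dx": 0, "dy": 0, "dz": 0, "spin": -0.18, "grip": 0}, {"dx": 0, "dy": 0, "dz": 0, "spin": -0.18, "grip": 0}, {"dx": 0, "dy": 0, "dz": 0, "spin": -0.18, "grip": 0}, {"dx": 0, "dy": 0, "dz": 0, "spin": -0.18, "grip": 0}])

```text
time_s: 16.45
tcp_pos: [0.5425, 0.161, 0.1277]
eef_rot: [-180.0, -0.0, -19.7]
contact_force: [2.0, 2.4, 3.8]
gripper_width: 0.0122
```

```bash
python3 gauge.py; python3 -c "
from plant import r
s=r.get_state();print(s['contact_force'],s['moment'],s['tcp_pos'],s['eef_rot'][2])"
```

```text
{'hub': array([399.,   0.]), 'mark': array([265.36925795,  33.99381625]), 'rm': np.float64(0.02757734923028756), 'reach': np.float64(0.112854242277373), 'needle': np.float64(116.85478173036297), 'markang': np.float64(104.27252586664535)}
[3.20051638 1.65550064 3.1929391 ] [ 0.8023     -1.10737189  0.03793692] [0.54250423 0.16107488 0.12771667] -19.66643225115643
```

```bash
python3 - <<'E'
s=open("gauge.py").read()
i=s.index("    dk=");j=s.index("    return dict")
s=s[:i]+'''    v=cv2.GaussianBlur(hsv[...,2],(0,0),3).astype(float); best=None
    A=np.radians(np.arange(-70,90,.5)); R=np.arange(40,150)
    for hx in range(194,210,2):
        for hy in range(188,202,2):
            x=(hx-np.outer(np.sin(A),R)).astype(int); y=(hy-np.outer(np.cos(A),R)).astype(int)
            d=v[y,x].mean(1); k=d.argmin()
            q=d[k]+v[hy-6:hy+7,hx-6:hx+7].mean()
            if best is None or q<best[0]: best=(q,np.array([hx,hy],float),np.degrees(A[k]),d[k])
    _,hub,nd,dark=best
    ang=lambda p:np.degrees(np.arctan2(-(p-hub)[0],-(p-hub)[1]))
    return dict(hub=hub,mark=mk.round(1),rm=round(np.linalg.norm(mk-hub)*s,4),dark=dark,needle=nd,markang=ang(mk),todo=nd-ang(mk))
'''+s[s.index("if __name__"):]
open("gauge.py","w").write(s)
E
python3 - <<'E'
from gauge import *
import pickle
c=r.get_calibration("wrist")
print(gauge(cv2.imread("pics/w1raw.png"),pickle.load(open("c1.pkl","rb"))))
print(gauge(cv2.imread("pics/w6raw.png"),c))  # approx pose
print(gauge(cv2.imread("pics/now.png"),c,"pics/warp.png"))
E
```

```text
{'hub': array([200., 190.]), 'mark': array([259. ,  38.6]), 'rm': np.float64(0.0325), 'dark': np.float64(152.64545454545456), 'needle': np.float64(20.5), 'markang': np.float64(-21.281827869681493), 'todo': np.float64(41.78182786968149)}Traceback (most recent call last):
  File "<stdin>", line 5, in <module>
  File "gauge.py", line 9, in gauge
    red=((h<10)|(h>170))&(hsv[...,1]>90)&(hsv[...,2]>90); n,l,st,ce=cv2.connectedComponentsWithStats(red.astype(np.uint8)); mk=ce[1+st[1:,4].argmax()]
                                                                                                                                    ~~~~~~~~~~~~~~~^^
ValueError: attempt to get argmax of an empty sequence
```

```bash
python3 -c "
from gauge import *
print(gauge(cv2.imread('pics/now.png'),r.get_calibration('wrist'),'pics/warp.png'))"
```

```text
{'hub': array([202., 194.]), 'mark': array([265.5,  34. ]), 'rm': np.float64(0.0344), 'dark': np.float64(104.65454545454546), 'needle': np.float64(8.0), 'markang': np.float64(-21.627595034030744), 'todo': np.float64(29.627595034030744)}
```

The trimmer is engaged: a 10.3° turn moved the needle 10.6°. About 29.6° (0.517 rad) remains.

Call:
servo_tool(targets=[{"dx": 0, "dy": 0, "dz": 0, "spin": -0.05, "grip": 0}, {"dx": 0, "dy": 0, "dz": 0, "spin": -0.1, "grip": 0}, {"dx": 0, "dy": 0, "dz": 0, "spin": -0.15, "grip": 0}, {"dx": 0, "dy": 0, "dz": 0, "spin": -0.2, "grip": 0}, {"dx": 0, "dy": 0, "dz": 0, "spin": -0.25, "grip": 0}, {"dx": 0, "dy": 0, "dz": 0, "spin": -0.3, "grip": 0}, {"dx": 0, "dy": 0, "dz": 0, "spin": -0.35, "grip": 0}, {"dx": 0, "dy": 0, "dz": 0, "spin": -0.4, "grip": 0}, {"dx": 0, "dy": 0, "dz": 0, "spin": -0.44, "grip": 0}, {"dx": 0, "dy": 0, "dz": 0, "spin": -0.44, "grip": 0}])

```text
time_s: 17.33
tcp_pos: [0.5425, 0.161, 0.1277]
eef_rot: [-180.0, -0.0, -45.0]
contact_force: [2.3, 1.6, 3.5]
gripper_width: 0.0117
```

```bash
python3 gauge.py; python3 -c "
from plant import r
s=r.get_state();print(s['contact_force'],s['moment'],s['tcp_pos'],s['eef_rot'][2])"
```

```text
[2.65061419 1.06249944 3.67725304] [ 0.7688699  -1.19659314  0.0503756 ] [0.54243917 0.16096378 0.12768941] -44.85006538047192Traceback (most recent call last):
  File "gauge.py", line 22, in <module>
    c=r.get_calibration("wrist"); a=r.capture("wrist"); cv2.imwrite("pics/now.png",a); print(gauge(a,c,"pics/warp.png"))
                                                                                             ~~~~~^^^^^^^^^^^^^^^^^^^^^
  File "gauge.py", line 9, in gauge
    red=((h<10)|(h>170))&(hsv[...,1]>90)&(hsv[...,2]>90); n,l,st,ce=cv2.connectedComponentsWithStats(red.astype(np.uint8)); mk=ce[1+st[1:,4].argmax()]
                                                                                                                                    ~~~~~~~~~~~~~~~^^
ValueError: attempt to get argmax of an empty sequence
```

The mark is now out of the wrist view. The turning has tracked 1:1, leaving about 4.4°. I'll turn that, relax back inside the slot play, lift out and look.

Call:
servo_tool(targets=[{"dx": 0, "dy": 0, "dz": 0, "spin": -0.03, "grip": 0}, {"dx": 0, "dy": 0, "dz": 0, "spin": -0.06, "grip": 0}, {"dx": 0, "dy": 0, "dz": 0, "spin": -0.077, "grip": 0}, {"dx": 0, "dy": 0, "dz": 0, "spin": -0.077, "grip": 0}, {"dx": 0, "dy": 0, "dz": 0, "spin": -0.077, "grip": 0}, {"dx": 0, "dy": 0, "dz": 0, "spin": -0.077, "grip": 0}, {"dx": 0, "dy": 0, "dz": 0, "spin": -0.05, "grip": 0}, {"dx": 0, "dy": 0, "dz": 0, "spin": -0.01, "grip": 0}, {"dx": 0, "dy": 0, "dz": 0, "spin": 0.04, "grip": 0}, {"dx": 0, "dy": 0, "dz": 0, "spin": 0.06, "grip": 0}])

```text
time_s: 18.22
tcp_pos: [0.5419, 0.1607, 0.1275]
eef_rot: [180.0, 0.0, -41.3]
contact_force: [1.9, 1.4, 3.8]
gripper_width: 0.0119
```

Call:
servo_tool(targets=[{"dx": 0, "dy": 0, "dz": 0.1, "spin": 0, "grip": 0}, {"dx": 0, "dy": 0, "dz": 0.3, "spin": 0, "grip": 0}, {"dx": 0, "dy": 0, "dz": 0.5, "spin": 0, "grip": 0}, {"dx": 0, "dy": 0, "dz": 0.8, "spin": 0, "grip": 0}, {"dx": 0, "dy": 0, "dz": 1.2, "spin": 0, "grip": 0}, {"dx": 0, "dy": 0, "dz": 1.7, "spin": 0, "grip": 0}, {"dx": 0, "dy": 0, "dz": 2.2, "spin": 0, "grip": 0}, {"dx": 0, "dy": 0, "dz": 2.2, "spin": 0, "grip": 0}, {"dx": 0, "dy": 0, "dz": 2.2, "spin": 0.12, "grip": 0}, {"dx": 0, "dy": 0, "dz": 2.2, "spin": 0.24, "grip": 0}])

```text
time_s: 19.05
tcp_pos: [0.542, 0.1607, 0.1497]
eef_rot: [180.0, 0.0, -27.4]
contact_force: [-1.5, 0.1, -0.5]
gripper_width: 0.0117
```

Call:
servo_tool(targets=[{"dx": 0, "dy": 0, "dz": 0, "spin": 0.12, "grip": 0}, {"dx": 0, "dy": 0, "dz": 0, "spin": 0.24, "grip": 0}, {"dx": 0, "dy": 0, "dz": 0, "spin": 0.36, "grip": 0}, {"dx": 0, "dy": 0, "dz": 0, "spin": 0.45, "grip": 0}, {"dx": 0, "dy": 0, "dz": 0, "spin": 0.45, "grip": 0}, {"dx": 0, "dy": 0, "dz": 0, "spin": 0.45, "grip": 0}, {"dx": 0, "dy": 0, "dz": 0, "spin": 0.45, "grip": 0}, {"dx": 0, "dy": 0, "dz": 0, "spin": 0.45, "grip": 0}, {"dx": 0, "dy": 0, "dz": 0, "spin": 0.45, "grip": 0}, {"dx": 0, "dy": 0, "dz": 0, "spin": 0.45, "grip": 0}])

```text
time_s: 19.88
tcp_pos: [0.5422, 0.1608, 0.1495]
eef_rot: [180.0, 0.0, -2.0]
contact_force: [0.2, 0.2, -1.1]
gripper_width: 0.0119
```

```bash
python3 gauge.py; python3 -c "
from plant import r
s=r.get_state();print(s['contact_force'],s['moment'],s['tcp_pos'],s['eef_rot'][2])"
```

```text
{'hub': array([206., 188.]), 'mark': array([264.2,  25.6]), 'rm': np.float64(0.0345), 'dark': np.float64(133.53636363636363), 'needle': np.float64(-21.0), 'markang': np.float64(-19.726268000451686), 'todo': np.float64(-1.273731999548314)}
[ 0.71617623 -0.29924539 -0.5562376 ] [-0.03288182  0.05190888 -0.03520461] [0.54218831 0.16083943 0.14956768] -1.9742594962598357
```

View pics/warp.png

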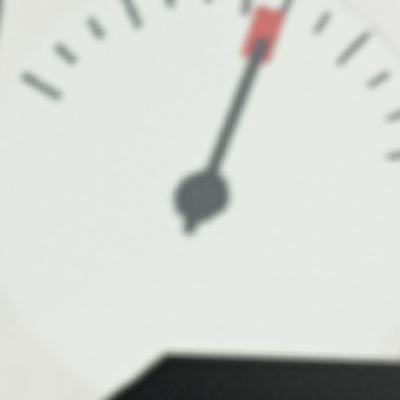

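The rectified view shows the needle tip at (262,40), inside the red mark around (264,35). The setting is right, so the key goes back.

Call:
servo_tool(targets=[{"dx": 0, "dy": 0, "dz": 1, "spin": 0, "grip": 0}, {"dx": 0, "dy": 0, "dz": 2.5, "spin": 0, "grip": 0}, {"dx": 0, "dy": 0, "dz": 3.3, "spin": 0, "grip": 0}, {"dx": -1.5, "dy": -2, "dz": 3.3, "spin": -0.12, "grip": 0}, {"dx": -3, "dy": -4, "dz": 3.3, "spin": -0.24, "grip": 0}, {"dx": -4.5, "dy": -6, "dz": 3.3, "spin": -0.36, "grip": 0}, {"dx": -6, "dy": -8, "dz": 3.3, "spin": -0.48, "grip": 0}, {"dx": -7.5, "dy": -10, "dz": 3.3, "spin": -0.6, "grip": 0}, {"dx": -9, "dy": -12, "dz": 3.3, "spin": -0.72, "grip": 0}, {"dx": -10.5, "dy": -14, "dz": 3.3, "spin": -0.84, "grip": 0}])

```text
time_s: 20.77
tcp_pos: [0.4366, 0.0201, 0.1832]
eef_rot: [-179.9, -0.0, -50.4]
contact_force: [0.1, -0.7, -1.3]
gripper_width: 0.0116
```

Call:
servo_tool(targets=[{"dx": -0.7, "dy": -0.8, "dz": 0, "spin": -0.12, "grip": 0}, {"dx": -0.7, "dy": -0.8, "dz": 0, "spin": -0.24, "grip": 0}, {"dx": -0.7, "dy": -0.8, "dz": 0, "spin": -0.36, "grip": 0}, {"dx": -0.7, "dy": -0.8, "dz": 0, "spin": -0.41, "grip": 0}, {"dx": -0.7, "dy": -0.8, "dz": 0, "spin": -0.41, "grip": 0}, {"dx": -0.7, "dy": -0.8, "dz": -1, "spin": -0.41, "grip": 0}, {"dx": -0.7, "dy": -0.8, "dz": -2, "spin": -0.41, "grip": 0}, {"dx": -0.7, "dy": -0.8, "dz": -3, "spin": -0.41, "grip": 0}, {"dx": -0.7, "dy": -0.8, "dz": -3.5, "spin": -0.41, "grip": 0}, {"dx": -0.7, "dy": -0.8, "dz": -3.5, "spin": -0.41, "grip": 0}])

```text
time_s: 21.6
tcp_pos: [0.4297, 0.0127, 0.1469]
eef_rot: [179.9, -0.0, -73.5]
contact_force: [0.1, 0.3, -1.7]
gripper_width: 0.012
```

```bash
python3 - <<'E'
from h import *
c=r.get_calibration("wrist"); a=r.capture("wrist"); s=r.get_state(); print(s["tcp_pos"],s["eef_rot"],s["contact_force"],s["time_s"])
u=w2px("wrist",(.4298,.0131,.065),c);print(u)
hsv=cv2.cvtColor(a,cv2.COLOR_BGR2HSV)
m=(abs(hsv[...,0].astype(int)-110)<10)&(hsv[...,1]>120); y,x=np.nonzero(m); print("blue",x.min(),x.max(),y.min(),y.max(),x.mean())
cv2.imwrite("pics/w7raw.png",a)
E
```

```text
[0.43011024 0.01278966 0.14756242] [ 1.79962900e+02 -1.32370416e-02 -7.34874760e+01] [ 0.55663288  0.15639617 -0.60923655] 21.65
[251.00954305 199.38963649]
blue 218 508 149 375 252.0468614405554
```

Call:
servo_tool(targets=[{"dx": 0, "dy": 0, "dz": -0.5, "spin": 0, "grip": 0}, {"dx": 0, "dy": 0, "dz": -1, "spin": 0, "grip": 0}, {"dx": 0, "dy": 0, "dz": -1.4, "spin": 0, "grip": 0}, {"dx": 0, "dy": 0, "dz": -1.8, "spin": 0, "grip": 0}, {"dx": 0, "dy": 0, "dz": -2.2, "spin": 0, "grip": 0}, {"dx": 0, "dy": 0, "dz": -2.5, "spin": 0, "grip": 0}, {"dx": 0, "dy": 0, "dz": -2.8, "spin": 0, "grip": 0}, {"dx": 0, "dy": 0, "dz": -3.1, "spin": 0, "grip": 0}, {"dx": 0, "dy": 0, "dz": -3.1, "spin": 0, "grip": 0}, {"dx": 0, "dy": 0, "dz": -3.1, "spin": 0, "grip": 0}])

```text
time_s: 22.48
tcp_pos: [0.4301, 0.0128, 0.1164]
eef_rot: [180.0, -0.0, -73.6]
contact_force: [0.0, 0.8, -0.7]
gripper_width: 0.0122
```

Call:
servo_tool(targets=[{"dx": 0, "dy": 0, "dz": -0.5, "spin": 0, "grip": 0}, {"dx": 0, "dy": 0, "dz": -1, "spin": 0, "grip": 0}, {"dx": 0, "dy": 0, "dz": -1.5, "spin": 0, "grip": 0}, {"dx": 0, "dy": 0, "dz": -2, "spin": 0, "grip": 0}, {"dx": 0, "dy": 0, "dz": -2.5, "spin": 0, "grip": 0}, {"dx": 0, "dy": 0, "dz": -2.9, "spin": 0, "grip": 0}, {"dx": 0, "dy": 0, "dz": -3.2, "spin": 0, "grip": 0}, {"dx": 0, "dy": 0, "dz": -3.4, "spin": 0, "grip": 0}, {"dx": 0, "dy": 0, "dz": -3.5, "spin": 0, "grip": 0}, {"dx": 0, "dy": 0, "dz": -3.5, "spin": 0, "grip": 0}])

```text
time_s: 23.32
tcp_pos: [0.4302, 0.0128, 0.0814]
eef_rot: [180.0, -0.0, -73.6]
contact_force: [-0.2, 0.7, -0.8]
gripper_width: 0.0118
```

Call:
servo_tool(targets=[{"dx": 0, "dy": 0, "dz": -0.05, "spin": 0, "grip": 0}, {"dx": 0, "dy": 0, "dz": -0.1, "spin": 0, "grip": 0}, {"dx": 0, "dy": 0, "dz": -0.15, "spin": 0, "grip": 0}, {"dx": 0, "dy": 0, "dz": -0.2, "spin": 0, "grip": 0}, {"dx": 0, "dy": 0, "dz": -0.23, "spin": 0, "grip": 0}, {"dx": 0, "dy": 0, "dz": -0.25, "spin": 0, "grip": 0}, {"dx": 0, "dy": 0, "dz": -0.25, "spin": 0, "grip": 0}, {"dx": 0, "dy": 0, "dz": -0.25, "spin": 0, "grip": 0}, {"dx": 0, "dy": 0, "dz": -0.25, "spin": 0, "grip": 0}, {"dx": 0, "dy": 0, "dz": -0.25, "spin": 0, "grip": 0}])

```text
time_s: 24.15
tcp_pos: [0.4302, 0.0129, 0.0791]
eef_rot: [180.0, 0.0, -73.6]
contact_force: [0.2, -0.2, -0.2]
gripper_width: 0.0119
```

Almost home and still free. I'll lower it the last 0.5 mm and then release slowly.

Call:
servo_tool(targets=[{"dx": 0, "dy": 0, "dz": -0.03, "spin": 0, "grip": 0}, {"dx": 0, "dy": 0, "dz": -0.06, "spin": 0, "grip": 0}, {"dx": 0, "dy": 0, "dz": -0.06, "spin": 0, "grip": 0}, {"dx": 0, "dy": 0, "dz": -0.06, "spin": 0, "grip": 0}, {"dx": 0, "dy": 0, "dz": -0.06, "spin": 0, "grip": 0}, {"dx": 0, "dy": 0, "dz": -0.06, "spin": 0, "grip": 0}, {"dx": 0, "dy": 0, "dz": -0.06, "spin": 0, "grip": 0}, {"dx": 0, "dy": 0, "dz": -0.06, "spin": 0, "grip": 0}, {"dx": 0, "dy": 0, "dz": -0.06, "spin": 0, "grip": 0}, {"dx": 0, "dy": 0, "dz": -0.06, "spin": 0, "grip": 0}])

```text
time_s: 24.98
tcp_pos: [0.4302, 0.0128, 0.0784]
eef_rot: [180.0, -0.0, -73.6]
contact_force: [-0.5, 0.1, 0.0]
gripper_width: 0.0115
```

Call:
servo_tool(targets=[{"dx": 0, "dy": 0, "dz": 0, "spin": 0, "grip": 15}, {"dx": 0, "dy": 0, "dz": 0, "spin": 0, "grip": 17}, {"dx": 0, "dy": 0, "dz": 0, "spin": 0, "grip": 19}, {"dx": 0, "dy": 0, "dz": 0, "spin": 0, "grip": 22}, {"dx": 0, "dy": 0, "dz": 0, "spin": 0, "grip": 26}, {"dx": 0, "dy": 0, "dz": 0, "spin": 0, "grip": 30}, {"dx": 0, "dy": 0, "dz": 0, "spin": 0, "grip": 35}, {"dx": 0, "dy": 0, "dz": 0, "spin": 0, "grip": 40}, {"dx": 0, "dy": 0, "dz": 0, "spin": 0, "grip": 45}, {"dx": 0, "dy": 0, "dz": 0, "spin": 0, "grip": 45}])

```text
time_s: 25.82
tcp_pos: [0.4302, 0.0128, 0.0785]
eef_rot: [-180.0, 0.0, -73.6]
contact_force: [-0.6, 0.9, 0.2]
gripper_width: 0.0382
```

Now up and away to the earlier viewing pose.

Call:
servo_tool(targets=[{"dx": 0, "dy": 0, "dz": 1.5, "spin": 0, "grip": 45}, {"dx": 0, "dy": 0, "dz": 4, "spin": 0, "grip": 45}, {"dx": 0, "dy": 0, "dz": 7, "spin": 0, "grip": 45}, {"dx": 0, "dy": 0, "dz": 10, "spin": 0, "grip": 45}, {"dx": 0, "dy": 0, "dz": 13, "spin": 0, "grip": 45}, {"dx": 0, "dy": 0, "dz": 15.8, "spin": 0, "grip": 45}, {"dx": -1, "dy": 3.5, "dz": 15.8, "spin": 0.035, "grip": 45}, {"dx": -2, "dy": 6.8, "dz": 15.8, "spin": 0.035, "grip": 45}, {"dx": -2, "dy": 6.8, "dz": 15.8, "spin": 0.035, "grip": 45}, {"dx": -2, "dy": 6.8, "dz": 15.8, "spin": 0.035, "grip": 45}])

```text
time_s: 26.65
tcp_pos: [0.4098, 0.0821, 0.2367]
eef_rot: [-180.0, 0.0, -71.4]
contact_force: [-0.1, -0.8, 0.5]
gripper_width: 0.0395
```

```bash
python3 - <<'E'
from h import *
import pickle
c=r.get_calibration("wrist"); a=r.capture("wrist");t=r.capture("top"); cv2.imwrite("pics/t8.png",t)
s=r.get_state(); print(s["tcp_pos"],s["contact_force"],s["time_s"])
b=cv2.imread("pics/w2raw.png")
for i,cc in((b,pickle.load(open("c2.pkl","rb"))),(a,c)):
  hsv=cv2.cvtColor(i,cv2.COLOR_BGR2HSV);m=(abs(hsv[...,0].astype(int)-62)<18)&(hsv[...,1]>100)&(hsv[...,2]>150);m[:,300:]=0
  y,x=np.nonzero(m);W=np.array([px2w("wrist",p,.115,cc) for p in zip(x,y)]);print("paddle",W.mean(0),len(x),np.ptp(W,0))
A=[cv2.resize(i[60:170,190:310],(400,367),interpolation=cv2.INTER_CUBIC) for i in(b,a)]
f=lambda i:cv2.resize(i[100:270,120:400],(800,486))[::2,::2]
cv2.imwrite("pics/end.png",np.vstack([np.hstack(A),np.hstack([f(cv2.resize(cv2.imread("pics/top.png"),(512,384))),f(t)])[:230]]))
E
```

```text
[0.41004122 0.08070411 0.23633172] [-0.06998559 -0.05781532 -0.36922739] 26.75
paddle [0.42970458 0.01242194 0.115     ] 382 [0.01722996 0.03348829 0.        ]
paddle [0.42976063 0.01159068 0.115     ] 388 [0.01727422 0.03334688 0.        ]
```

View pics/end.png

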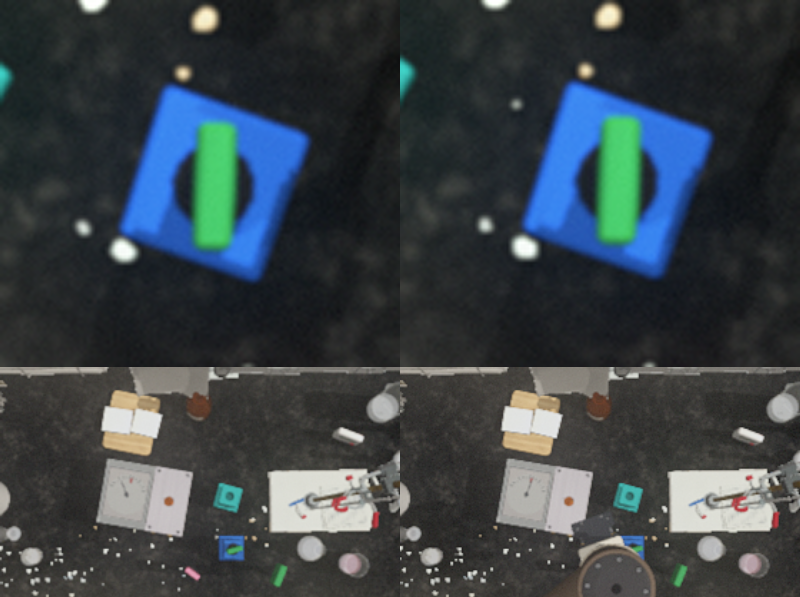

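The key stands as it did before, upright with its collar flat on the stand (paddle within 1 mm of the first view). The needle is on the mark, the glassware hasn't moved, and the robot is clear. I'm handing in.

```bash
python3 -c "
from plant import r
print(r.close_job())"
```

```text
the job is handed in; nothing more can be done
None
```

The gauge needle is on the red mark, and the key is back in its blue stand, fully home and upright, with the gripper clear. I handed the job in at about 27 s of the 69 s allowed.

- **Key and trimmer:** I took the small green key from the blue stand, entered the guard opening, felt the sprung trimmer at about 4 N, and turned it about 40° clockwise.
- **Needle check:** after lifting the key out, the measured needle angle was about 1° from the mark, and the tip lay inside it in the picture.
- **Key check:** the paddle is within 1 mm of its position in the first view, with the collar flat on the stand.
- **Forces:** the forces I read stayed under 5 N while turning. The highest reading was 6.8 N, while first gripping the key in the stand. The tool reports force only at the end of each move, so brief peaks in between would not show.
- **Glassware:** it looks unmoved in the top view. The arm hides part of that picture, but none of the glassware.

**Checks that failed or disagreed:**
- The side camera could not see the opening because the arm blocked it, so the insertion was done by force alone.
- My gauge script failed twice on pictures during the turn: once it could not find the needle, once the mark was out of view. I re-measured the first picture. I made the final 4° by the 1:1 tracking seen until then and confirmed it afterwards.

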